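Close the blue lunch jar until its cap clicks

ROBOT

A 7-joint arm with a two-finger parallel gripper is mounted at the origin on a cart in front of the work surface, level with it; the furniture and walls round the work are solid. World frame = base frame: x ahead of the robot, y to its left, z up, the work surface at z = 0. Lengths are in m, angles in rad, forces in N, time in s.
With the tool pointing down it reaches from about 0.425 to 0.875 m from the base axis. Payload 8.4 kg.
Tool frame: the origin (TCP) lies on the centre line of the jaws, within the pads' length; the fingertips stand 8 mm ahead of it and the grasp point (between the pads) lies 11 mm behind it; z points along the fingers, y is the line along which they close (so a half turn about z gives the same grasp; the last joint's range is limited). The gripper opens to 87 mm and grips with 3 to 60 N. Pads are 19 mm wide; open, the fingers measure 117 mm over their backs; the gripper's body (75 mm by 190 mm) begins 51 mm behind the grasp point.
Start: joints at [-1.269, 0.333, 0.04, 1.465, -0.013, 1.343, -0.059], TCP at [0.254, 0.598, 0.231] pointing down, gripper open.
Joint ranges: [-2.58, 2.58], [-0.38, 2.09], [-1.3, 1.39], [0.25, 2.4], [-1.5, 4.64], [0.08, 2.09], [-2.65, 2.65]. Speed limits (rad/s): [2.22, 2.22, 2.79, 2.79, 3.14, 3.14, 3.14].

INTERFACE

Orientations are given as a unit quaternion [w, x, y, z].
In Python, from workcell import r gives the robot as it stands. The module is installed in compiled form; this text tells all that it offers.
- The arm moves only by the tool apply_moves, never from a script. Its argument "steps" is a list of rows, each a list of 5 numbers: the shift along the tool's x, y, z in units of 0.03 m (1.0 is 0.03 m), then the turn about the tool's z in units of pi/2 rad (1.0 is pi/2 rad), then the opening, from 0 (shut) to 1 (fully open). A call has 1 to 20 rows; each row shifts and turns the commanded pose from where the row before left it, along the tool's axes as they then stand; what a row does not reach is not made up. A row lasts 1/8 s, in which the tool goes at most 62.5 mm and 10.7 degrees, less where a joint would pass 70% of its speed; a pose out of reach is approached as far as the arm can. A call with a number of a shift or a turn outside -1 to 1 is refused whole. A call with a gripper value outside its range is refused whole. The fingers move at their own pace and stop on an object; "grip_force" is the grip in N (left out, the last holds). Time passes only in rows, so rows that do not move let the fingers close. It gives the time, the measured TCP pose, the force, the opening and the grip force at its end, in the units of the state.
- r.get_obs(): the state, without advancing time (a new reading comes with each control period).
- r.get_image(name): name is "scene" or "top" or "wrist"; returns (picture, depth): 400x640x3 uint8, red, green, blue; 400x640 float32, m along the optical axis (not along the pixel's ray), 0 where there is no reading.
- r.get_calibration(name): a dict with "fx", "fy", "cx", "cy" (pixels), "cam_to_world" (4x4, takes a point from camera to world coordinates); the wrist camera has in their place "tool_from_camera" (4x4, takes a point from camera to tool coordinates, whose origin is the TCP and whose axes are the flange's). Camera axes: x right, y up, looking along -z (the intrinsics and any distortion apply to the point x, -y, -z); pixel columns grow to the right and rows downward; lengths in m; the calibration is good to about 2 mm. A picture is of the moment at which its call begins: read the wrist's pose just before it. get_calibration takes no time and is no camera call.
- r.job_done(): hands the job in; it is judged then, once.
The state is a dict: "t": time; "joint_pos": joint angles; "joint_velocities": joint speeds; "effort": joint torques, N m; "position": TCP position; "orientation": TCP orientation; "force": force on the tool from outside, world axes, zero at the start; "moment": the same for the moment, N m; "opening": finger opening in m; "gripper_force": force on a finger pad.
Only numpy, scipy, OpenCV 4.12 (cv2) and the standard library are available. Lean on these libraries where they do the work, as an engineer would, in place of code of your own. Each camera call takes 0.05 s, during which the arm holds its last target. There are 200 camera calls.

TASK

Close the blue lunch jar: turn its cap clockwise until it is screwed fully home and the ratchet clicks over at least once, then let go. Leave the cap of the red jar as it is.

Things in the scene. Friction and masses are not known exactly. Their poses are not given: they have to be found in the camera images.
- blue_grip (a point): On the blue jar's cap axis, mid-lug, 127.5 mm above the worktop. Squat jar, 100 mm wide, immovable. Black cap disc 72 mm wide, flat top 106 mm up; on it a blue lug 62 long (x), 22 wide (y), 36 tall, its top 142 mm up; white stripe at its -x end. Grip it across the 22 mm from above, 25 to 40 N. z up. Turns with the cap; clockwise from above closes; height stays the same.
- blue_thread (a joint): How far the blue cap is screwed on, rad: 0 loose, 0.9 fully home against its stop; starts at 0 to 0.4. Grows clockwise from above and turns easily (0.05 N m). At 0.9, before any click, the lug's white end points at the small white dot on the jar's shoulder.
- blue_click (a joint): How far the blue cap has slipped clockwise over its ratchet, rad; starts at 0, stays near 0 until the thread is home. Turning on against 0.1 to 0.2 N m then clicks it over a tooth every 0.3 rad (17 degrees): 0.3 is one whole click. It can slip on without end and stays where it is left. The lug's total turn is blue_thread + blue_click.
- red_mark (a point): White-striped end of the lug on the other jar, which is like the blue one in all but its red colour; its cap is loose too and is to stay as it is. 31 mm off that cap's axis (the axis lies 31 mm along this frame's +x), 127.5 mm above the worktop.
Not all that is in view belongs to the job. There is more than one size of the part that bears blue_grip; the job needs the smaller.

How it is judged:
By the outcome, as a careful person would: the job done as asked, in the order asked, and still so for the second after the job is handed in, with the robot touching nothing.
It also fails if it takes over 34 s, if anything falls off the work surface, if the arm or the gripper's body presses on something with over 40 N, if the wrist force passes 120 N, or if a joint passes its speed limit or range.

## Working session

There is one attempt and no reset: what is moved stays moved. The work goes in short steps, Python scripts to look and compute and a tool call to move; the robot and the scene stay as the last step left them, time stands still between calls to the robot, and variables do not carry over. Pictures are saved under pics/ and viewed, at most 10 in all, crops included, and the job is handed in when it is done.

Besides the shell and the picture viewer there is one more tool, called after ">>>" as a command line: name --pt "numbers of a row" for each row, then --argument value for the rest. apply_moves: Moves the arm, as the interface text tells. Its arguments: {"type":"object","properties":{"steps":{"type":"array","items":{"type":"array","items":{"type":"number"}}},"grip_force":{"type":"number"}},"required":["steps"]}

```bash
mkdir -p pics; cat > h.py <<'E'
import numpy as np, cv2
from workcell import r
def grab(n,f=None):
    im,d=r.get_image(n); np.savez(f'/tmp/{n}.npz',im=im,d=d)
    if f: cv2.imwrite('pics/'+f,im[:,:,::-1])
    return im,d
E
python3 - <<'E'
from h import *
o=r.get_obs();print({k:np.round(v,3).tolist() for k,v in o.items()})
for n in ('top','scene'):
    grab(n,n+'1.png'); c=r.get_calibration(n); print({k:np.round(v,3).tolist() for k,v in c.items()})
E
```

```text
{'t': 0.0, 'joint_pos': [-1.269, 0.334, 0.04, 1.466, -0.013, 1.343, -0.059], 'joint_velocities': [-0.002, 0.001, -0.001, -0.001, 0.001, 0.001, 0.001], 'effort': [-0.0, -65.634, 1.335, -40.38, -0.06, 0.045, 0.0], 'position': [0.253, 0.598, 0.23], 'orientation': [-0.0, 0.199, 0.98, -0.001], 'force': [-0.465, -0.308, 0.341], 'moment': [-0.004, -0.001, -0.002], 'gripper_force': 0.0, 'opening': 0.087}
{'fx': 415.475, 'fy': 415.475, 'cx': 318.024, 'cy': 199.081, 'cam_to_world': [[0.004, 0.995, -0.104, 0.38], [-1.0, 0.003, -0.009, -0.003], [-0.009, 0.104, 0.995, 0.941], [0.0, 0.0, 0.0, 1.0]]}
{'fx': 510.991, 'fy': 510.991, 'cx': 326.072, 'cy': 198.365, 'cam_to_world': [[0.725, 0.531, -0.439, -0.009], [-0.689, 0.562, -0.458, -0.484], [0.004, 0.634, 0.773, 0.915], [0.0, 0.0, 0.0, 1.0]]}
```

View pics/top1.png

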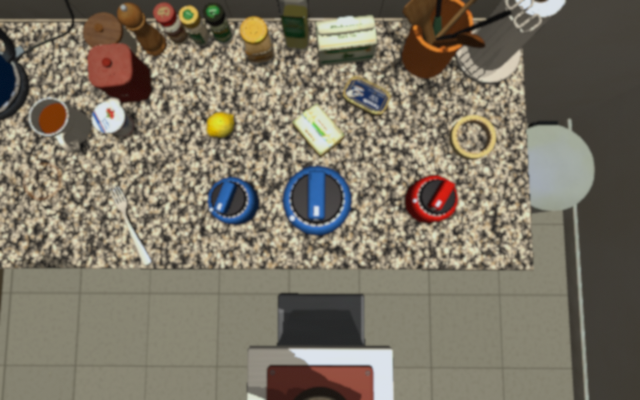

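View pics/scene1.png

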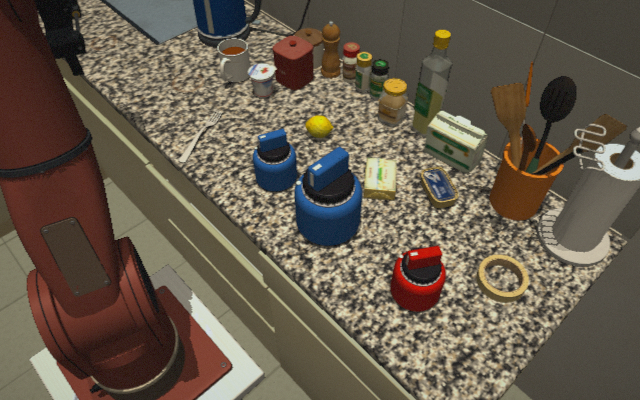

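Blue candidates in the top picture are the small jar at (233,200) and the large one at (317,200). The red jar is at (433,198). The small one matches, as the job needs the smaller size. I'll measure it and confirm it in a crop.

```bash
cat >> h.py <<'E'
def world(n,d,T=None):
    c=r.get_calibration(n); v,u=np.mgrid[:400,:640]
    p=np.stack([(u-c['cx'])/c['fx']*d,-(v-c['cy'])/c['fy']*d,-d,np.ones_like(d)],-1)
    M=c['cam_to_world'] if T is None else T@c['tool_from_camera']
    return (p@np.asarray(M).T)[...,:3]
E
python3 - <<'E'
from h import *
z=np.load('/tmp/top.npz');im,d=z['im'],z['d'];P=world('top',d)
cv2.imwrite('pics/crop1.png',cv2.resize(im[165:235,195:365],None,fx=4.5,fy=4.5,interpolation=cv2.INTER_CUBIC)[:,:,::-1])
print(sorted(r.get_calibration('wrist').keys()),np.round(r.get_calibration('wrist')['tool_from_camera'],3).tolist())
for n,(a,b) in dict(small=(205,262),big=(280,355),red=(405,462)).items():
    m=np.zeros(d.shape,bool);m[165:240,a:b]=True;m&=d>0
    zz=P[...,2]; zt=np.percentile(zz[m],99.5)
    q=m&(zz>zt-.012); xy=P[q][:,:2]
    print(n,zt,q.sum(),cv2.minAreaRect((xy*1000).astype(np.float32)))
    w=q&(im.min(2)>140); print(' white',w.sum(),P[w].mean(0) if w.any() else '')
    print(' floor z',np.percentile(zz[m],3))
E
```

```text
['cx', 'cy', 'fx', 'fy', 'tool_from_camera'] [[0.0, 0.96, 0.281, 0.077], [1.0, -0.0, 0.0, 0.001], [0.0, 0.281, -0.96, -0.154], [0.0, 0.0, 0.0, 1.0]]
small 0.14414346716879428 373 ((467.8951416015625, 186.77342224121094), (22.523630142211914, 62.18074417114258), 69.72290802001953)
 white 22 [0.44895183 0.19546049 0.142926  ]
 floor z -0.0025149175051834374
big 0.20392378770871133 843 ((465.4349670410156, 6.153024673461914), (87.20633697509766, 30.76376724243164), 0.1412794440984726)
 white 47 [0.43659613 0.00689157 0.20279192]
 floor z -0.0020628476412910823
red 0.14389809325886668 379 ((473.00018310546875, -238.797607421875), (22.62496566772461, 62.65721893310547), 59.16509246826172)
 white 22 [ 0.4558682  -0.22732324  0.1425578 ]
 floor z -0.002668531290501208
```

View pics/crop1.png

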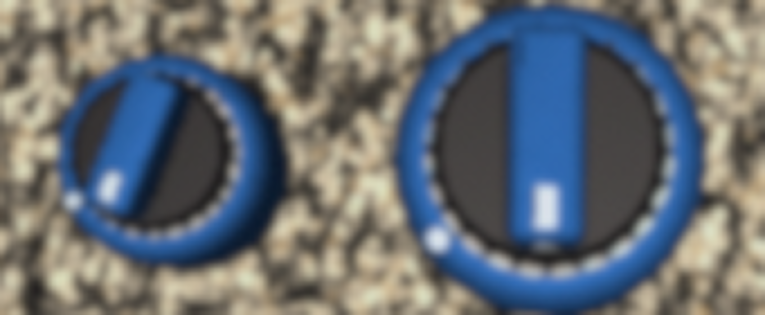

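The crop shows the small jar on the left. Its lug's white end is at crop (110,187) and the shoulder dot at (73,200), a modest clockwise turn away. The large jar beside it is the wrong size. I'll move above the small jar for a wrist look.

>>> apply_moves --pt "-0.5 -0.4 0 -0.025 1" --pt "-1 -0.82 0 0 1" --pt "-1 -0.82 0 0 1" --pt "-1 -0.82 0 0 1" --pt "-1 -0.82 0 0 1" --pt "-1 -0.82 0 0 1" --pt "-1 -0.82 0 0 1" --pt "-1 -0.82 0 0 1" --pt "-1 -0.82 0 0 1" --pt "-1 -0.82 0 0 1" --pt "-1 -0.82 0 0 1" --pt "-1 -0.82 0 0 1" --pt "-0.4 -0.4 0 0 1" --pt "0 0 0 0 1" --pt "0 0 0 0 1" --pt "0 0 0 0 1" --grip_force 32

```text
t: 2.1
position: [0.482, 0.1976, 0.2304]
orientation: [-0.0, 0.179, 0.984, 0.0]
force: [0.7, 0.6, -0.5]
opening: 0.0865
gripper_force: 0.0
```

```bash
cat >> h.py <<'E'
from scipy.spatial.transform import Rotation as R
def pose():
    o=r.get_obs();w,x,y,z=o['orientation'];T=np.eye(4);T[:3,:3]=R.from_quat([x,y,z,w]).as_matrix();T[:3,3]=o['position'];return o,T
E
cat > look.py <<'E'
from h import *
import sys
o,T=pose(); im,d=grab('wrist',sys.argv[1]); P=world('wrist',d,T); zz=P[...,2]
print(o['t'],np.round(o['joint_pos'],3),np.round(T,4)[:3].tolist())
m=(d>0)&(np.hypot(P[...,0]-.468,P[...,1]-.187)<.045)&(zz>.13)&(zz<.16)
print(m.sum(),np.percentile(zz[m],[5,50,95]))
rc=cv2.minAreaRect((P[m][:,:2]*1000).astype(np.float32));print(rc)
c=np.array(rc[0])/1000
t=T[:3,:3].T@(np.r_[c,T[2,3]]-T[:3,3]);print('tool shift',t,t/.03)
w=(d>0)&(np.hypot(P[...,0]-c[0],P[...,1]-c[1])<.055)&(im.min(2)>130)&(zz>.05)
k,l,s,cc=cv2.connectedComponentsWithStats(w.astype(np.uint8))
for i in range(1,k):
    if s[i,4]>15:
        p=P[l==i].mean(0);print('white',s[i,4],cc[i],p,'r',np.hypot(*(p[:2]-c)),'ang',np.degrees(np.arctan2(*(p[:2]-c)[::-1])))
E
python3 look.py w1.png
```

```text
2.1 [-0.795  0.064  0.338  1.791 -0.022  1.29   0.76 ] [[-0.9361, 0.3516, -0.0003, 0.482], [0.3516, 0.9361, 0.0001, 0.1976], [0.0003, -0.0, -1.0, 0.2304]]
2415 [0.13870618 0.14179602 0.14314782]
((468.9718933105469, 188.82728576660156), (21.890878677368164, 61.82129669189453), 69.31985473632812)
tool shift [ 9.09498802e-03 -1.28396480e-02  3.65373148e-06] [ 3.03166267e-01 -4.27988266e-01  1.21791049e-04]
white 63 [331.88888889 141.20634921] [0.44883293 0.22656939 0.08691506] r 0.04277901569969263 ang 118.08411783900956
white 44 [328.04545455 148.13636364] [0.45297624 0.22150809 0.08884663] r 0.03638537853058691 ang 116.07948010443134
```

View pics/w1.png

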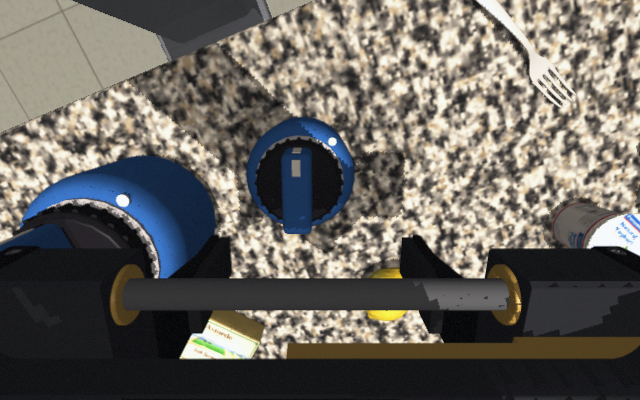

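The wrist view shows the lug's white end at (296,165) and the dot at (332,141), about 41° clockwise. I'll align and descend.

>>> apply_moves --pt "0.3 -0.43 0 0 1" --pt "0 0 0.2 0 1" --pt "0 0 0.5 0 1" --pt "0 0 0.5 0 1" --pt "0 0 0.5 0 1" --pt "0 0 0.5 0 1" --pt "0 0 0.5 0 1" --pt "0 0 0.5 0 1" --pt "0 0 0.3 0 1" --pt "0 0 0.17 0 1" --pt "0 0 0 0 1" --pt "0 0 0 0 1" --pt "0 0 0 0 1"

```text
t: 3.78
position: [0.4699, 0.1875, 0.1209]
orientation: [0.0, 0.18, 0.984, 0.0]
force: [0.6, 0.4, -0.2]
opening: 0.0872
gripper_force: 0.0
```

>>> apply_moves --pt "0 0 0.03 0 0.6" --pt "0 0 0 0 0.4" --pt "0 0 0 0 0.3" --pt "0 0 0 0 0.2" --pt "0 0 0 0 0" --pt "0 0 0 0 0" --pt "0 0 0 0 0" --pt "0 0 0 0 0" --pt "0 0 0 0 0" --grip_force 32

```text
t: 4.9
position: [0.4697, 0.1874, 0.1196]
orientation: [0.0, 0.18, 0.984, 0.0]
force: [0.5, -0.1, -1.1]
opening: 0.0217
gripper_force: 32.0
```

Gripped at 21.7 mm and 32 N. I'll turn in the clockwise direction, +z of the tool.

>>> apply_moves --pt "0 0 0 0.03 0" --pt "0 0 0 0.05 0" --pt "0 0 0 0.05 0" --pt "0 0 0 0.05 0" --pt "0 0 0 0.05 0" --pt "0 0 0 0.05 0" --pt "0 0 0 0.05 0" --pt "0 0 0 0 0" --pt "0 0 0 0 0"

```text
t: 6.02
position: [0.4697, 0.1874, 0.1196]
orientation: [-0.0, 0.425, 0.905, -0.0]
force: [-0.5, -0.0, -0.1]
opening: 0.0219
gripper_force: 32.0
```

```bash
python3 -c "
from h import *
o,T=pose();print(o['t'],o['joint_pos'],o['moment'],np.degrees(np.arctan2(T[1,0],T[0,0])))"
```

```text
6.025 [-0.81838444  0.1315186   0.37913237  1.96387787 -0.05581125  1.05613343
  0.27782011] [0.03964843 0.03927009 0.00293863] 129.6801664849565
```

>>> apply_moves --pt "0 0 0 0.04 0" --pt "0 0 0 0.04 0" --pt "0 0 0 0.04 0" --pt "0 0 0 0.03 0" --pt "0 0 0 0.03 0" --pt "0 0 0 0.03 0" --pt "0 0 0 0.03 0"

```text
t: 6.9
position: [0.4696, 0.1873, 0.1196]
orientation: [0.0, 0.588, 0.809, -0.0]
force: [-1.0, 0.3, 0.3]
opening: 0.0215
gripper_force: 32.0
```

```bash
cat > s.py <<'E'
from h import *
o,T=pose();print(o['t'],o['joint_pos'][6],o['moment'],o['force'],np.degrees(np.arctan2(T[1,0],T[0,0])))
E
python3 s.py
```

```text
6.9 -0.09643792158492064 [-0.06044697  0.0930674   0.0548022 ] [-1.04565879  0.29466188  0.33658049] 107.9884988788075
```

>>> apply_moves --pt "0 0 0 0.03 0" --pt "0 0 0 0.03 0" --pt "0 0 0 0.03 0" --pt "0 0 0 0.03 0" --pt "0 0 0 0.03 0" --pt "0 0 0 0.03 0" --pt "0 0 0 0 0" --pt "0 0 0 0 0"

```text
t: 7.9
position: [0.4696, 0.1873, 0.1196]
orientation: [-0.0, 0.695, 0.719, -0.0]
force: [-0.1, -1.0, 1.4]
opening: 0.0215
gripper_force: 32.0
```

```bash
python3 s.py
```

```text
7.9 -0.37431018453426373 [-0.10024387  0.20062113 -0.0637115 ] [-0.05479968 -0.99712745  1.35924338] 91.86939852652124
```

Now 26° past the dot, about 1.5 teeth. I'll release, retreat and look.

>>> apply_moves --pt "0 0 0 0 0.5" --pt "0 0 0 0 1" --pt "0 0 0 0 1" --pt "0 0 0 0 1" --pt "0 0 0 0 1" --pt "0 0 -0.3 0 1" --pt "0 0 -0.6 0 1" --pt "0 0 -0.7 0 1" --pt "0 0 -0.7 0 1" --pt "0 0 -0.7 0 1" --pt "0 0 -0.7 0 1" --pt "0.5 0 0 0 1" --pt "0.5 0 0 0 1" --pt "0 0 0 0 1" --pt "0 0 0 0 1"

```text
t: 9.78
position: [0.4685, 0.2171, 0.2299]
orientation: [0.0, 0.696, 0.718, -0.001]
force: [-0.3, 0.1, -1.1]
opening: 0.0868
gripper_force: 0.0
```

```bash
python3 look.py w2.png
```

```text
9.775 [-0.911  0.054  0.409  1.804 -0.022  1.29  -0.465] [[-0.0314, 0.9995, -0.001, 0.4685], [0.9995, 0.0314, -0.0011, 0.2171], [-0.0011, -0.001, -1.0, 0.2299]]
2176 [0.13810023 0.14183193 0.1431877 ]
((470.15228271484375, 190.1040496826172), (21.994848251342773, 61.260337829589844), 2.094191074371338)
tool shift [-2.70485183e-02  8.35411012e-04  2.84785766e-05] [-0.90161728  0.02784703  0.00094929]
```

View pics/w2.png

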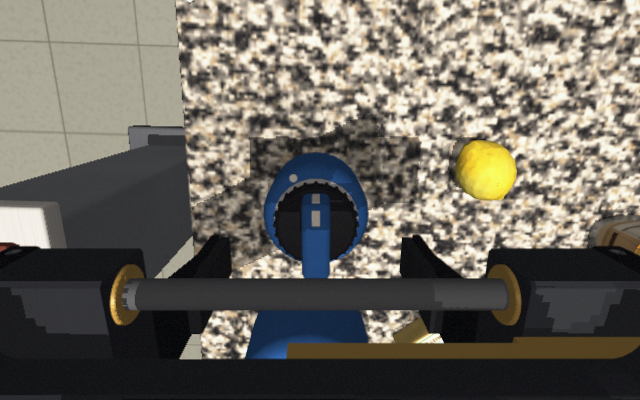

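The lug's white end at (316,217) is now past the dot at (293,178). I'll check the dot's angle once from this view.

```bash
python3 - <<'E'
from h import *
z=np.load('/tmp/wrist.npz');o,T=pose();P=world('wrist',z['d'],T)
v,u=np.mgrid[:400,:640]; im=z['im']; m=(abs(v-178)<7)&(abs(u-293)<7)&(im.min(2)>85)
p=P[m].mean(0);c=np.array([.470,.1898]);e=p[:2]-c
print(m.sum(),p,np.hypot(*e),np.degrees(np.arctan2(e[1],e[0])),'lug 92.1')
E
```

```text
60 [0.44986279 0.22698739 0.09226166] 0.042289589972449436 118.43582967772652 lug 92.1
```

Lug is 26.3° (0.46 rad) past the dot, so there is one full click with margin.

```bash
python3 -c "
from workcell import r
print(r.job_done())"
```

```text
the job is handed in; nothing more can be done
None
```

The small blue jar's cap is screwed home and about 0.46 rad past its stop (at least one ratchet click); the gripper has let go, the red jar was never touched, and the job is handed in.

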